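# Tip the plate out of the covered tray and lay it on the imaging stand

### The arm

A 6-joint arm with a two-finger parallel gripper is mounted at the origin on the work surface. World frame = base frame: x ahead of the robot, y to its left, z up, the work surface at z = 0. Lengths are in m, angles in rad, forces in N, time in s.
With the tool pointing down it reaches from about 0.25 to 0.775 m from the base axis. Payload 4 kg.
Tool frame: the origin (TCP) lies between the finger pads; the fingertips stand 25 mm ahead of it and the grasp point (between the pads) lies 6 mm ahead of it (robot.tip_reach is the distance from the TCP to the fingertips, in m); z points along the fingers, y is the line along which they close (so a half turn about z gives the same grasp; the last joint's range is limited). The gripper opens to 94 mm and grips with 3 to 60 N. Pads are 16 mm wide; open, the fingers measure 119 mm over their backs; the gripper's body (75 mm by 177 mm) begins 78 mm behind the grasp point.
Start: joints at [1.062, 0.087, 1.371, -0, 1.684, -0.103], TCP at [0.217, 0.505, 0.231] pointing down, gripper open.
Joint ranges: [-3.1, 3.1], [-0.76, 2.03], [0.27, 2.55], [-1.08, 4.22], [0.17, 2.65], [-2.57, 2.57]. Speed limits (rad/s): [2.79, 2.79, 3.14, 3.14, 3.14, 3.14].

### API

Orientations are given as [roll, pitch, yaw] about the fixed x, y, z axes, in that order (R = Rz(yaw) Ry(pitch) Rx(roll)).
In Python, from bench import sensors, snapshot, camera_info, ticket, robot gives the robot as it stands.
- The arm moves only by the tool arm_command, never from a script. Its argument "plan" is a list of rows, each an object with "grip": the closure, from -1 (fully open) to 1 (shut); "slide": the shift along the tool's x, y, z normalised to -1 to 1, where 1 is 500 mm, a list of three; "spin": the turn about the tool's z normalised to -1 to 1, where 1 is 5 degrees. A call has 1 to 10 rows; each row shifts and turns the commanded pose from where the row before left it, along the tool's axes as they then stand; what a row does not reach is not made up. A row lasts 1/8 s, in which the tool goes at most 62.5 mm and 10.7 degrees, less where a joint would pass 70% of its speed; a pose out of reach is approached as far as the arm can. A call with a number of a shift or a turn outside -1 to 1 is refused whole. A call with a gripper value outside its range is refused whole. The fingers move at their own pace and stop on an object; the grip force is fixed at half the most. Time passes only in rows, so rows that do not move let the fingers close. It gives the time, the measured TCP pose, the force, the opening and the grip force at its end, in the units of the state.
- sensors.get_obs(): the state, without advancing time (a new reading comes with each control period).
- snapshot(name): name is "side" or "top"; returns the picture (480x640x3 uint8, red, green, blue); there is no depth.
- camera_info(name): a dict with "fx", "fy", "cx", "cy" (pixels), "k1" (the pictures are not rectified: a ray, as slopes to the right and down, at radius r is drawn at 1 + k1 r^2 times it, then the intrinsics apply), "position" and "rotation" of the camera in the world. Camera axes: x right, y up, looking along -z (the intrinsics and any distortion apply to the point x, -y, -z); pixel columns grow to the right and rows downward; lengths in m; the calibration is good to about 2 mm. A picture is of the moment at which its call begins. camera_info takes no time and is no camera call.
- ticket.close_job(): hands the job in; it is judged then, once.
The state is a dict: "time": time; "joint_positions": joint angles; "qvel": joint speeds; "joint_torque": joint torques, N m; "tool_pos": TCP position; "ee_rot": TCP orientation; "wrist_force": force on the tool from outside, world axes, zero at the start; "wrist_torque": the same for the moment, N m; "width": finger opening in m; "finger_force": force on a finger pad.
Only numpy, scipy, OpenCV 4.12 (cv2) and the standard library are available. Lean on these libraries where they do the work, as an engineer would, in place of code of your own. Each camera call takes 0.05 s, during which the arm holds its last target. There are 200 camera calls.

### The job

The blue-framed glass plate lies out of reach under the clear cover of the hinged white tray: tip the tray, raising the end with the orange bar, until the plate slides out and settles squarely in the low open corner. Then take it from there and lay it, without dropping it, on the sloping bed of the imaging stand, flat on the bed, lengthwise up the slope, centred and with its lower end against the black ledge, and let go. Leave the jar, tip box and tube rack where they stand.

Things in the scene. Friction and masses are not known exactly. Their poses are not given: they have to be found in the camera images.
- plate_center (a point): Centre of the loose plate: pale glass in a blue frame, a flat slab 90 x 60 x 7 mm, about 60 to 130 g. x along the 90 mm, y along the 60 mm, z through the 7 mm. Both faces and both ends are alike. It starts on the tray's floor under the clear cover; too low there for a gripper. Grip it across its 60 mm width.
- tray_hinge (a point): Point on the level hinge line of the white tray, 45 mm above the bench, fixed to the grey cradle, which stays put. Axes are the tray's when level: x along its long side, y across it, z up. Seen from above the hinge line runs along (-sin 38, cos 38 degrees) in these x, y; the direction that rises is (cos 38, sin 38 degrees). Cradle: foot 290 x 200 x 10 mm under the tray.
- tray (a joint): Angle of the tray about its hinge, rad: 0 level (start), grows as the end with the orange bar is raised, stop at 0.75. The hinge is stiff: the tray stays at any angle where it is left; raising it takes about 5 to 10 N at the bar. Floor and walls are slick: the plate starts to slide at about 0.13 to 0.25 rad and by 0.6 rad slides right into the corner, along both walls.
- tray_corner (a point): Plate centre's place when settled in the low open corner, 3.5 mm above the tray's floor; moves with the tray. x: tray's long side, away from the short wall at the corner; y: across, away from the long wall there; z: square to the floor. Settled, the plate's length lies along x. Hinge point is at (-45, -30, -3.5) mm here. Tray inside 220 (x) x 140 (y), walls 4 thick, 18 high, floor 4 thick.
- finger_gap (a point): Middle of the gap in the tray's long wall beside the settled plate, at floor height, at (-12, -32, -3.5) mm from the settled plate's centre; same axes, moves with the tray. The gap is 40 mm long (x), full height, free outside. Beyond the plate's other long edge the floor has a window 40 mm (x) by 46 mm (y), from y = 54 to 100 mm here. In both, fingertips can pass 10 mm below the floor beside the plate.
- cover_edge (a point): Middle of the blue front edge of the tray's clear cover, 23 mm above the floor, moves with the tray, same axes. From here the cover (18 to 21 mm above the floor) closes the tray to its far end (+x), over its whole width; the 94 mm of the tray on the -x side are open. The cover is rigid and fixed to the tray.
- tray_handle (a point): Middle of the orange bar on the tray's cover, 12 mm thick, 72 mm long between two posts, parallel to the hinge line; centre 40 mm above the cover, 61 mm above the floor. In the level tray's axes it lies at (191, 105, 61) mm from the hinge point. Same axes as the tray corner; moves with the tray.
- bed_spot (a point): Where the plate's centre must come on the imaging stand: 3.5 mm above the white bed, 45 mm up from the ledge, 71 mm above the bench. x up the slope, y level across, z square to the bed. Bed slopes 30 degrees; 100 mm long, 44 wide: the plate overhangs 8 mm each side, free for fingers. Black ledge at the low end, 8 mm high. Slick: a plate let go on it slides down to the ledge. Fixed.
- head_edge (a point): Middle of the lower front edge of the stand's white camera head, 211 mm above the bench, 140 mm above the bed spot and 10 mm past it towards the low end. The head is 110 mm wide, 55 mm high and reaches 128 mm back, to a column. It bars a gripper that comes straight down: come in tilted, along the bed's z. Axes: x level, away from the low end; y across; z up.
- jar_center (a point): Middle of the amber jar with a blue cap, 66 mm wide, 110 mm tall, upright. Leave alone.
- tip_box_center (a point): Middle of the orange pipette tip box with clear lid, 85 (x) x 125 (y) x 90 mm. Leave alone.
- tube_rack_center (a point): Centre of the yellow rack, 80 (x) x 210 (y) x 42 mm, with tubes to 68 mm high. Leave alone.
- plate: The same plate; its origin lies at the centre of its underside.

How it is judged:
By the outcome, as a careful person would: the job done as asked, in the order asked, and still so for the second after the job is handed in, with the robot touching nothing.
It also fails if it takes over 59 s, if anything falls off the work surface, if the arm or the gripper's body presses on something with over 40 N, if the wrist force passes 120 N, or if a joint passes its speed limit or range.

## Working session

There is one attempt and no reset: what is moved stays moved. The work goes in short steps, Python scripts to look and compute and a tool call to move; the robot and the scene stay as the last step left them, time stands still between calls to the robot, and variables do not carry over. Pictures are saved under pics/ and viewed, at most 10 in all, crops included, and the job is handed in when it is done.

Besides the shell and the picture viewer there is one more tool, called after "Request:" by a JSON object that holds its "api" and its "payload". arm_command: Moves the arm, as the interface text tells. Scaled input: -1 to 1 covers 500 mm each way for a shift and 5 degrees each way for a turn. Its arguments: {"type":"object","properties":{"plan":{"type":"array","items":{"type":"object","properties":{"grip":{"type":"number"},"slide":{"type":"array","items":{"type":"number"}},"spin":{"type":"number"}}}}},"required":["plan"]}

```bash
mkdir -p pics; ls; python3 - <<'E'
from bench import sensors, snapshot, camera_info, robot
import cv2
print(sensors.get_obs())
for n in("side","top"):
    im=snapshot(n); cv2.imwrite(f"pics/{n}0.png",im[...,::-1]); print(n,camera_info(n))
print([a for a in dir(robot) if a[0]!='_'], robot.tip_reach)
E
```

```text
pics
{'time': 0.0, 'joint_positions': array([ 1.06190900e+00,  8.79617293e-02,  1.37222958e+00, -2.83731136e-05,
        1.68357387e+00, -1.03137922e-01]), 'qvel': array([ 1.79984901e-03,  3.15696815e-04, -4.15743022e-05,  5.38224972e-04,
        1.57599295e-03, -4.62805031e-04]), 'joint_torque': array([ 2.24430412e-03, -3.40177703e+01, -3.02431405e+01,  7.19612301e-02,
        3.27266380e-02, -1.39986269e-04]), 'tool_pos': array([0.21688555, 0.50490809, 0.22931294]), 'ee_rot': array([-3.13942876e+00, -1.95623175e-04,  2.73583987e+00]), 'wrist_force': array([ 0.79267431,  0.49678175, -0.92855444]), 'wrist_torque': array([-0.04332675, -0.01072526,  0.0047354 ]), 'finger_force': 0.0, 'width': 0.09403661241340383}
side {'fx': 512.0081213710495, 'fy': 512.0081213710495, 'cx': 312.7044130846395, 'cy': 240.16407768791024, 'k1': -0.11568174640016346, 'position': array([-0.00149095, -0.57809474,  0.66811785]), 'rotation': array([ 1.0034767 , -0.02401017, -0.80961649])}
top {'fx': 529.6636617367571, 'fy': 529.6636617367571, 'cx': 323.40027171374857, 'cy': 240.3779549785681, 'k1': -0.15674127525519585, 'position': array([ 0.33975755, -0.00946349,  1.21116071]), 'rotation': array([ 0.22076921, -0.00346293, -1.52049009])}
['IKError', 'tip_reach'] 0.025
```

View pics/side0.png

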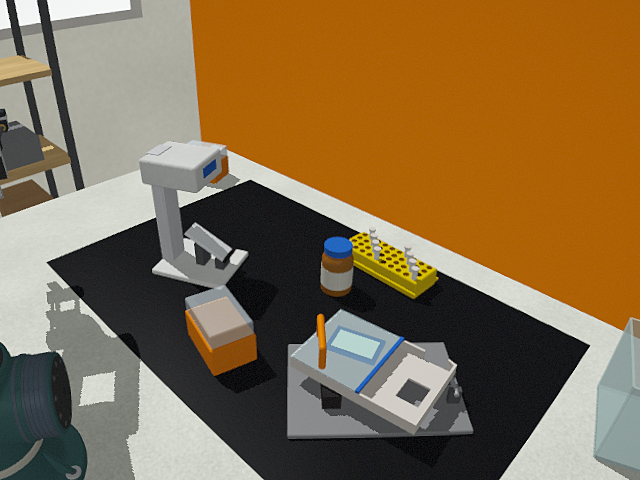

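View pics/top0.png

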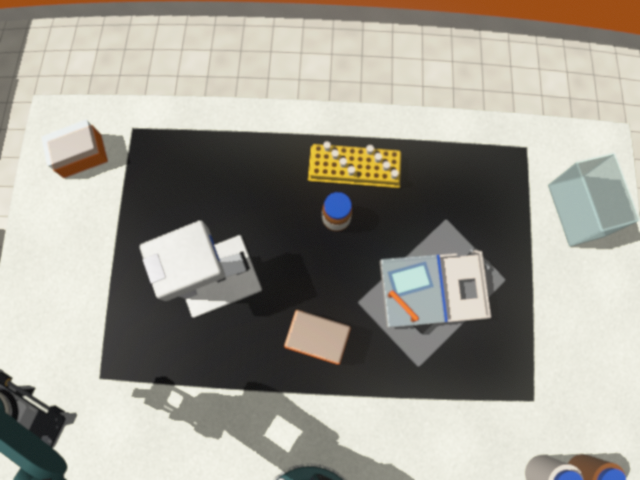

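The side view shows the stand at about (195,220), the tray at (370,375) and the orange bar at (321,340). In the top view the plate under the cover is at (410,278), the bar at (403,305), the blue edge at (443,288), the stand's ledge at (243,262) and the head at (180,260). The moves have no tilt, so I'll first probe in free space what happens past the arm's reach.

Request:
{"api": "arm_command", "payload": {"plan": [{"grip": -1, "slide": [0, 0.125, 0], "spin": 0}, {"grip": -1, "slide": [0, 0.125, 0], "spin": 0}, {"grip": -1, "slide": [0, 0.125, 0], "spin": 0}, {"grip": -1, "slide": [0, 0.125, 0], "spin": 0}, {"grip": -1, "slide": [0, 0.125, 0], "spin": 0}, {"grip": -1, "slide": [0, 0, 0], "spin": 0}]}}

```text
time: 0.85
tool_pos: [0.334, 0.7777, 0.2004]
ee_rot: [-3.119, -0.002, 2.736]
wrist_force: [0.5, 0.1, -3.1]
width: 0.0938
finger_force: 0.0
```

```bash
cat > h.py <<'E'
import numpy as np, cv2
from scipy.spatial.transform import Rotation as Ro
from bench import sensors, snapshot, camera_info
CI={n:camera_info(n) for n in("side","top")}
def cam(n):
    c=CI[n]; K=np.array([[c['fx'],0,c['cx']],[0,c['fy'],c['cy']],[0,0,1]]); return c,K,np.array([c['k1'],0,0,0.])
def ray(n,px):
    c,K,D=cam(n); p=cv2.undistortPoints(np.array(px,float).reshape(-1,1,2),K,D).reshape(-1,2)
    d=np.c_[p[:,0],-p[:,1],-np.ones(len(p))]@Ro.from_euler('xyz',c['rotation']).as_matrix().T
    return np.array(c['position']),d
def plane(n,px,z):
    o,d=ray(n,px); return o+d*((z-o[2])/d[:,2])[:,None]
def tri(ps,pt):
    (o1,d1),(o2,d2)=ray("side",ps),ray("top",pt); out=[]
    for a,b in zip(d1,d2):
        t=np.linalg.lstsq(np.c_[a,-b],o2-o1,rcond=None)[0]; p,q=o1+a*t[0],o2+b*t[1]; out.append(np.r_[(p+q)/2,np.linalg.norm(p-q)])
    return np.array(out)
def proj(n,P):
    c,K,D=cam(n); R=Ro.from_euler('xyz',c['rotation']).as_matrix(); q=(np.atleast_2d(P)-c['position'])@R
    q=q*[1,-1,-1]; return cv2.projectPoints(q,np.zeros(3),np.zeros(3),K,D)[0].reshape(-1,2)
E
python3 - <<'E'
from h import *
o=sensors.get_obs(); print(o['time'],o['tool_pos'],o['ee_rot'],o['joint_positions'],np.hypot(*o['tool_pos'][:2]))
ims={n:cv2.imread(f"pics/{n}0.png") for n in CI}
for n,im in ims.items():
    hsv=cv2.cvtColor(im,cv2.COLOR_BGR2HSV)
    for nm,lo,hi in(("blue",(100,150,80),(125,255,255)),("orange",(8,200,120),(16,255,255))):
        m=cv2.inRange(hsv,lo,hi)
        cs=cv2.findContours(m,0,2)[0]
        for c in cs:
            if cv2.contourArea(c)>40: print(n,nm,cv2.contourArea(c),np.round(cv2.boxPoints(cv2.minAreaRect(c))).tolist())
# crops of both views
a=cv2.resize(ims['top'][210:380,100:330],None,fx=3,fy=3,interpolation=2)
cv2.imwrite("pics/stand_top.png",a)
b=cv2.resize(ims['top'][210:380,350:520],None,fx=3,fy=3,interpolation=2)
c=cv2.resize(ims['side'][300:450,270:490],None,fx=2.3,fy=2.3,interpolation=2)
d=cv2.resize(ims['side'][130:300,130:270],None,fx=3.3,fy=3.3,interpolation=2)
cv2.imwrite("pics/c1.png",a);cv2.imwrite("pics/c2.png",d);cv2.imwrite("pics/c3.png",c)
E
```

```text
0.85 [0.33401395 0.77768289 0.20038174] [-3.11871701e+00 -2.28315768e-03  2.73565171e+00] [ 1.09790996e+00  8.96146094e-01  2.92646072e-01  8.13072333e-04
  1.97577750e+00 -6.66597726e-02] 0.8463781626761857
side blue 221.0 [[354.0, 391.0], [401.0, 335.0], [404.0, 338.0], [357.0, 394.0]]
side blue 474.5 [[324.0, 236.0], [352.0, 236.0], [352.0, 257.0], [324.0, 257.0]]
side blue 101.5 [[199.0, 171.0], [214.0, 159.0], [219.0, 165.0], [204.0, 177.0]]
side orange 104.5 [[319.0, 368.0], [319.0, 323.0], [325.0, 323.0], [325.0, 368.0]]
side orange 1459.0 [[169.0, 360.0], [185.0, 311.0], [263.0, 337.0], [246.0, 386.0]]
side orange 107.5 [[210.0, 182.0], [224.0, 155.0], [233.0, 160.0], [219.0, 187.0]]
side orange 102585.5 [[190.0, 0.0], [639.0, 0.0], [639.0, 329.0], [190.0, 329.0]]
top blue 122.5 [[557.0, 472.0], [580.0, 472.0], [580.0, 479.0], [557.0, 479.0]]
top blue 169.5 [[599.0, 470.0], [624.0, 470.0], [624.0, 479.0], [599.0, 479.0]]
top blue 514.5 [[325.0, 192.0], [351.0, 192.0], [351.0, 217.0], [325.0, 217.0]]
top orange 4120.0 [[396.0, 0.0], [639.0, 0.0], [639.0, 32.0], [396.0, 32.0]]
top orange 289.0 [[-0.0, 0.0], [122.0, 0.0], [122.0, 6.0], [0.0, 6.0]]
```

View pics/c1.png

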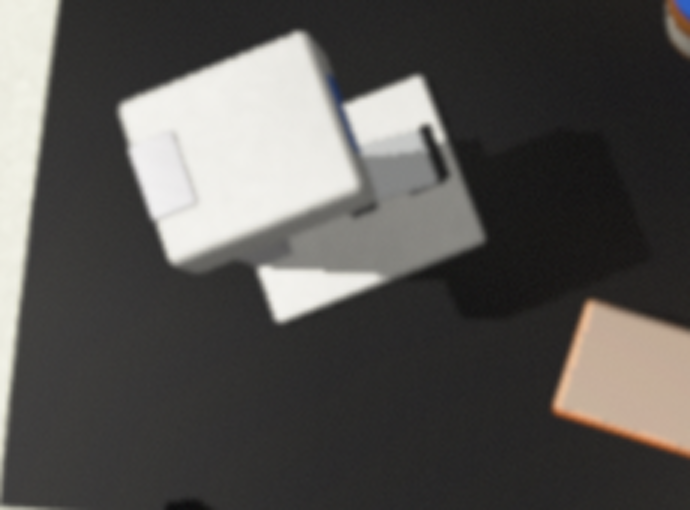

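View pics/c2.png

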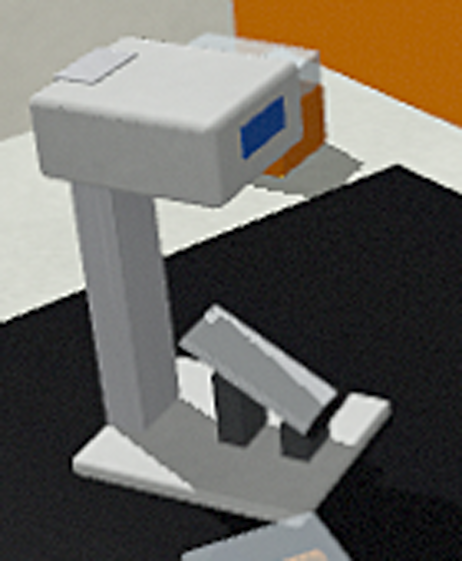

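The crops show the bed partly hidden under the head, with the black ledge at about (433,152) in the top crop. The head's front face points to the lower right. At the reach limit the pose did shift slightly (roll changed by 0.02), so I'll see whether further pushing builds up tilt.

Request:
{"api": "arm_command", "payload": {"plan": [{"grip": -1, "slide": [0, 0.125, 0], "spin": 0}, {"grip": -1, "slide": [0, 0.125, 0], "spin": 0}, {"grip": -1, "slide": [0, 0, 0], "spin": 0}]}}

```text
time: 1.23
tool_pos: [0.3514, 0.8177, 0.1946]
ee_rot: [3.047, 0.0, 2.736]
wrist_force: [-0.6, 0.0, 0.5]
width: 0.0939
finger_force: 0.0
```

```bash
python3 - <<'E'
from h import *
o=sensors.get_obs(); print(o['time'],o['tool_pos'],o['ee_rot'],o['joint_positions'],np.hypot(*o['tool_pos'][:2]))
E
```

```text
1.225 [0.35140466 0.81768414 0.19458757] [3.04706222e+00 2.94859844e-04 2.73574790e+00] [ 1.09909535  0.91560877  0.27375188  0.00617136  1.85788087 -0.06384327] 0.8899958364818705
```

Overreaching outward tilts the tool outward, and the tilt stays and builds up. That gives me the 30° for the stand. Now the tray and stand positions.

```bash
python3 - <<'E'
from h import *
ims={n:cv2.imread(f"pics/{n}0.png") for n in CI}
a=cv2.resize(ims['top'][235:355,370:505],None,fx=3,fy=3,interpolation=2)
c=cv2.resize(ims['side'][300:445,280:480],None,fx=1.95,fy=1.95,interpolation=2)
w=np.zeros((360,800,3),np.uint8); w[:a.shape[0],:a.shape[1]]=a; w[:c.shape[0],408:408+c.shape[1]]=c
cv2.imwrite("pics/tray.png",w)
def line(n,nm,lo,hi,roi):
    x0,y0,x1,y1=roi; m=cv2.inRange(cv2.cvtColor(ims[n],cv2.COLOR_BGR2HSV),lo,hi)[y0:y1,x0:x1]
    L,lab,st,_=cv2.connectedComponentsWithStats(m)
    if L<2: print(n,nm,None);return
    k=1+st[1:,4].argmax(); p=np.argwhere(lab==k)[:,::-1]+[x0,y0]; mu=p.mean(0); v=np.linalg.svd(p-mu,full_matrices=False)[2][0]; t=(p-mu)@v
    e=[mu+v*t.min(),mu+v*t.max()]; print(n,nm,len(p),np.round(e,1).tolist()); return np.array(e)
bt=line('top','bar',(5,110,80),(20,255,255),(380,280,430,330)); bs=line('side','bar',(8,180,100),(18,255,255),(310,310,335,372))
et=line('top','edge',(105,110,60),(125,255,255),(432,245,455,330)); es=line('side','edge',(105,150,60),(125,255,255),(350,330,410,400))
for t,s in((bt,bs),(et,es)):
    if t is None or s is None: continue
    r1,r2=tri(s,t),tri(s[::-1],t); r=r1 if r1[:,3].sum()<r2[:,3].sum() else r2; print(np.round(r,4)); 
    v=r[1]-r[0];print("mid",np.round(r.mean(0),4),"len",np.linalg.norm(v[:3]),"az",np.degrees(np.arctan2(v[1],v[0])))
T=np.array([(360,190),(305,33),(172,265),(120,105)])/3+[100,210]; S=np.array([(208,133),(300,75),(32,105),(118,38)])/3.3+[130,130]
print("head",np.round(tri(S,T),4)); print("head top@.266",np.round(plane('top',T,.266),4))
L=np.array([(425,127),(443,180)])/3+[100,210]; print("ledge@.05",np.round(plane('top',L,.05),4))
E
```

```text
top bar 205 [[390.5, 291.5], [416.7, 319.3]]
side bar 376 [[320.0, 313.0], [322.6, 368.0]]
top edge 155 [[437.7, 254.9], [445.8, 320.0]]
side edge 282 [[402.8, 336.7], [355.4, 392.4]]
[[ 0.4853 -0.1475  0.1111  0.0029]
 [ 0.4308 -0.2095  0.0687  0.0028]]
mid [ 0.4581 -0.1785  0.0899  0.0029] len 0.09280827563738152 az -131.34261109124682
[[ 0.5773 -0.2564  0.0682  0.0033]
 [ 0.4329 -0.275   0.0627  0.0016]]
mid [ 0.5051 -0.2657  0.0654  0.0025] len 0.14573078809719753 az -172.65457235549925
head [[0.4829 0.1826 0.2606 0.0026]
 [0.582  0.2278 0.2532 0.0041]
 [0.432  0.2944 0.2587 0.0058]
 [0.5256 0.3399 0.2622 0.0016]]
head top@.266 [[0.481  0.1822 0.266 ]
 [0.5771 0.2258 0.266 ]
 [0.4287 0.2935 0.266 ]
 [0.5256 0.338  0.266 ]]
ledge@.05 [[0.5634 0.1813 0.05  ]
 [0.5241 0.1646 0.05  ]]
```

View pics/tray.png

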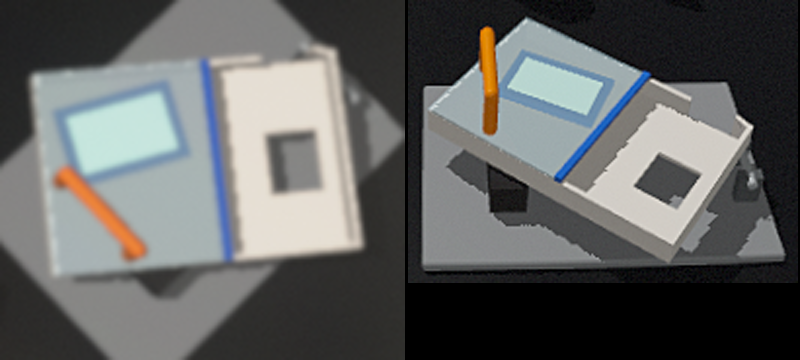

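The bar's middle comes out near (0.458,-0.176), the settled-plate corner near (0.551,-0.309), and the bed spot near (0.526,0.211) with the up-slope direction at about 115°. In the tray picture the bar runs (65,178) to (137,250) in the left panel, and the short wall is at the right. I'll write a small planner for the rows, then head for the bar.

```bash
cat >> h.py <<'E'
def dirz(az): a=np.radians(az); return np.array([np.cos(a),np.sin(a),0])
TX=97.35; tx,ty=dirz(TX),dirz(TX+90); Z=np.array([0,0,1.])
EDGE=np.array([.5051,-.2657,0]); H=EDGE-.094*tx-.070*ty+.045*Z
BAR=H+.191*tx+.105*ty+.061*Z; COR=H+.045*tx+.030*ty+.0035*Z
UP=114.8; U=dirz(UP); SPOT=np.array([.5258,.2109,.071])
def cur():
    o=sensors.get_obs(); return np.array(o['tool_pos']),Ro.from_euler('xyz',o['ee_rot']).as_matrix()
def yaw_err(R,az):  # spin (deg about tool z) so that horizontal heading of tool y becomes az
    y=R[:,1]; e=az-np.degrees(np.arctan2(y[1],y[0])); return -((e+180)%360-180)
def plan(P,spin=0,n=None,p=None,R=None,grasp=True,vmax=.0620):
    """rows to bring grasp point (or TCP) to P with total spin in deg"""
    if p is None: p,R=cur()
    Rf=R@Ro.from_rotvec([0,0,np.radians(spin)]).as_matrix()
    tgt=np.array(P)-(.006*Rf[:,2] if grasp else 0)
    n=n or int(max(np.ceil(np.linalg.norm(tgt-p)/vmax),np.ceil(abs(spin)/5),1)); rows=[]
    for i in range(n):
        d=R.T@((tgt-p)/(n-i)); s=round(spin/n/5,3); d=np.round(d/.5,4); rows.append((d.tolist(),s))
        p=p+R@d*.5; R=R@Ro.from_rotvec([0,0,np.radians(5*s)]).as_matrix()
    for r in rows: print(r)
    print("end",np.round(p,4)); return p,R
E
python3 - <<'E'
from h import *
print(BAR,COR,H); p,R=cur()
print(plane('top',[[390.5,291.5],[416.7,319.3]],.106), plane('top',[[437.7,254.9],[445.8,320.0]],.068))
p,R=plan([.45,.55,.36],-0+30,p=p,R=R,n=6)
s=yaw_err(R,TX+38-180); print(s)
p,R=plan(BAR+[0,0,.10],s,p=p,R=R)
E
```

```text
[ 0.45797836 -0.17397459  0.106     ] [ 0.5510399  -0.30918017  0.0485    ] [ 0.58655026 -0.34997251  0.045     ]
[[ 0.48486192 -0.14723155  0.106     ]
 [ 0.42896459 -0.20382975  0.106     ]] [[ 0.57617711 -0.25521735  0.068     ]
 [ 0.43311701 -0.27431655  0.068     ]]
([-0.0654, -0.0635, -0.0634], 1.0)
([-0.0707, -0.0575, -0.0634], 1.0)
([-0.0755, -0.0512, -0.0634], 1.0)
([-0.0797, -0.0444, -0.0634], 1.0)
([-0.0832, -0.0373, -0.0634], 1.0)
([-0.0861, -0.0299, -0.0633], 1.0)
end [0.4498 0.5495 0.366 ]
81.28686824793152
([-0.0695, -0.0514, 0.0107], np.float64(0.956))
([-0.0735, -0.0454, 0.0107], np.float64(0.956))
([-0.0771, -0.0391, 0.0107], np.float64(0.956))
([-0.08, -0.0326, 0.0107], np.float64(0.956))
([-0.0825, -0.0258, 0.0107], np.float64(0.956))
([-0.0844, -0.0188, 0.0107], np.float64(0.956))
([-0.0856, -0.0117, 0.0107], np.float64(0.956))
([-0.0863, -0.0046, 0.0107], np.float64(0.956))
([-0.0864, 0.0026, 0.0107], np.float64(0.956))
([-0.0859, 0.0098, 0.0107], np.float64(0.956))
([-0.0847, 0.017, 0.0107], np.float64(0.956))
([-0.083, 0.024, 0.0107], np.float64(0.956))
([-0.0808, 0.0308, 0.0107], np.float64(0.956))
([-0.0779, 0.0374, 0.0107], np.float64(0.956))
([-0.0745, 0.0438, 0.0107], np.float64(0.956))
([-0.0706, 0.0498, 0.0107], np.float64(0.956))
([-0.0662, 0.0556, 0.0106], np.float64(0.956))
end [ 0.4578 -0.1745  0.212 ]
```

Request:
{"api": "arm_command", "payload": {"plan": [{"grip": -1, "slide": [-0.0654, -0.0635, -0.0634], "spin": 1}, {"grip": -1, "slide": [-0.0707, -0.0575, -0.0634], "spin": 1}, {"grip": -1, "slide": [-0.0755, -0.0512, -0.0634], "spin": 1}, {"grip": -1, "slide": [-0.0797, -0.0444, -0.0634], "spin": 1}, {"grip": -1, "slide": [-0.0832, -0.0373, -0.0634], "spin": 1}, {"grip": -1, "slide": [-0.0861, -0.03, -0.0633], "spin": 1}]}}

```text
time: 1.98
tool_pos: [0.4499, 0.5478, 0.3713]
ee_rot: [3.053, -0.047, 2.212]
wrist_force: [0.3, 0.7, 0.3]
width: 0.0939
finger_force: 0.0
```

Request:
{"api": "arm_command", "payload": {"plan": [{"grip": -1, "slide": [-0.0695, -0.0514, -0.007], "spin": 0.956}, {"grip": -1, "slide": [-0.0735, -0.0454, -0.007], "spin": 0.956}, {"grip": -1, "slide": [-0.0771, -0.0391, -0.007], "spin": 0.956}, {"grip": -1, "slide": [-0.08, -0.0326, -0.007], "spin": 0.956}, {"grip": -1, "slide": [-0.0825, -0.0258, -0.007], "spin": 0.956}, {"grip": -1, "slide": [-0.0844, -0.0188, -0.007], "spin": 0.956}, {"grip": -1, "slide": [-0.0856, -0.0117, -0.007], "spin": 0.956}, {"grip": -1, "slide": [-0.0863, -0.0046, -0.007], "spin": 0.956}, {"grip": -1, "slide": [-0.0864, 0.0026, -0.007], "spin": 0.956}, {"grip": -1, "slide": [-0.0859, 0.0098, -0.007], "spin": 0.956}]}}

```text
time: 3.22
tool_pos: [0.4506, 0.1149, 0.3678]
ee_rot: [3.113, -0.092, 1.377]
wrist_force: [0.3, -0.1, -0.9]
width: 0.0939
finger_force: 0.0
```

```bash
python3 - <<'E'
from h import *
o=sensors.get_obs();print(o['time'],o['tool_pos'],o['ee_rot'],o['joint_positions'])
p,R=cur(); print("tilt",R[:,2])
s=yaw_err(R,TX+38-180); print(s)
p,R=plan(BAR+[0,-.001,.06],s,p=p,R=R)
p,R=plan(BAR+[0,-.001,0],0,p=p,R=R,n=3)
E
```

```text
3.225 [0.45064326 0.11491554 0.36779778] [ 3.11294179 -0.09192598  1.37715686] [ 0.07022301 -0.1345575   1.32033876  0.08590521  1.90289018  0.29535314]
tilt [ 0.04576886  0.08453138 -0.99536911]
33.40454382881711
([-0.0858, 0.0166, 0.0488], np.float64(0.954))
([-0.0842, 0.0236, 0.0488], np.float64(0.954))
([-0.0819, 0.0305, 0.0488], np.float64(0.954))
([-0.0791, 0.0373, 0.0487], np.float64(0.954))
([-0.0757, 0.0437, 0.0488], np.float64(0.954))
([-0.0718, 0.0498, 0.0487], np.float64(0.954))
([-0.0674, 0.0557, 0.0488], np.float64(0.954))
end [ 0.4577 -0.1755  0.172 ]
([-0.0037, 0.0011, 0.0398], 0.0)
([-0.0037, 0.001, 0.0398], 0.0)
([-0.0036, 0.0011, 0.0398], 0.0)
end [ 0.4577 -0.1755  0.112 ]
```

Request:
{"api": "arm_command", "payload": {"plan": [{"grip": -1, "slide": [-0.0858, 0.0166, 0.0488], "spin": 0.954}, {"grip": -1, "slide": [-0.0842, 0.0236, 0.0488], "spin": 0.954}, {"grip": -1, "slide": [-0.0819, 0.0305, 0.0488], "spin": 0.954}, {"grip": -1, "slide": [-0.0791, 0.0373, 0.0487], "spin": 0.954}, {"grip": -1, "slide": [-0.0757, 0.0437, 0.0488], "spin": 0.954}, {"grip": -1, "slide": [-0.0718, 0.0498, 0.0487], "spin": 0.954}, {"grip": -1, "slide": [-0.0674, 0.0557, 0.0488], "spin": 0.954}, {"grip": -1, "slide": [-0.0037, 0.0011, 0.0398], "spin": 0}, {"grip": -1, "slide": [-0.0037, 0.001, 0.0398], "spin": 0}, {"grip": -1, "slide": [-0.0036, 0.0011, 0.0398], "spin": 0}]}}

```text
time: 4.47
tool_pos: [0.4586, -0.1757, 0.1112]
ee_rot: [-3.117, -0.087, 0.794]
wrist_force: [0.8, 0.2, 0.9]
width: 0.0941
finger_force: 0.0
```

Request:
{"api": "arm_command", "payload": {"plan": [{"grip": 1, "slide": [0, 0, 0], "spin": 0}, {"grip": 1, "slide": [0, 0, 0], "spin": 0}, {"grip": 1, "slide": [0, 0, 0], "spin": 0}, {"grip": 1, "slide": [0, 0, 0], "spin": 0}, {"grip": 1, "slide": [0, 0, 0], "spin": 0}, {"grip": 1, "slide": [0, 0, 0], "spin": 0}]}}

```text
time: 5.22
tool_pos: [0.4566, -0.1742, 0.1068]
ee_rot: [-3.108, -0.085, 0.794]
wrist_force: [0.4, -0.4, -0.8]
width: 0.0374
finger_force: 0.0
```

```bash
cat >> h.py <<'E'
def arc(th0,th1,n,p=None,R=None):
    """rows following the bar as the tray turns th0->th1"""
    if p is None: p,R=cur()
    r=dirz(TX+38); d=BAR-H; a=d@r; 
    pos=lambda t: (a*np.cos(t)-d[2]*np.sin(t))*r+(a*np.sin(t)+d[2]*np.cos(t))*Z
    for i in range(n):
        t0,t1=th0+(th1-th0)*i/n,th0+(th1-th0)*(i+1)/n
        s=np.round(R.T@(pos(t1)-pos(t0))/.5,4); print(s.tolist())
    print("end pos",pos(th1)-pos(th0))
E
python3 - <<'E'
from h import *
o=sensors.get_obs();print(o['time'],o['tool_pos'],o['width'],o['finger_force'],o['wrist_force'])
im=snapshot("side");cv2.imwrite("pics/s1.png",im[...,::-1])
arc(0,.62,20)
E
```

```text
5.225 [ 0.45662434 -0.17415211  0.10677603] 0.03735023748373822 0.0 [ 0.36650808 -0.35588951 -0.82466715]
[0.0011, 0.0035, -0.0134]
[0.0011, 0.004, -0.0132]
[0.0011, 0.0044, -0.0131]
[0.0011, 0.0048, -0.013]
[0.0011, 0.0052, -0.0128]
[0.0011, 0.0056, -0.0127]
[0.001, 0.006, -0.0125]
[0.001, 0.0063, -0.0123]
[0.001, 0.0067, -0.0121]
[0.001, 0.0071, -0.0119]
[0.001, 0.0075, -0.0116]
[0.0009, 0.0078, -0.0114]
[0.0009, 0.0082, -0.0112]
[0.0009, 0.0085, -0.0109]
[0.0009, 0.0089, -0.0106]
[0.0008, 0.0092, -0.0104]
[0.0008, 0.0095, -0.0101]
[0.0008, 0.0098, -0.0098]
[0.0008, 0.0101, -0.0095]
[0.0007, 0.0104, -0.0091]
end pos [ 0.05370317 -0.05305104  0.11365892]
```

Request:
{"api": "arm_command", "payload": {"plan": [{"grip": 1, "slide": [0, 0, -0.006], "spin": 0}, {"grip": 1, "slide": [0, 0, 0], "spin": 0}, {"grip": 1, "slide": [0, 0, 0], "spin": 0}, {"grip": 1, "slide": [0, 0, 0], "spin": 0}, {"grip": 1, "slide": [0, 0, 0], "spin": 0}]}}

```text
time: 5.9
tool_pos: [0.4582, -0.176, 0.1102]
ee_rot: [-3.114, -0.086, 0.793]
wrist_force: [4.5, -3.2, -2.8]
width: 0.0112
finger_force: 30.0
```

Request:
{"api": "arm_command", "payload": {"plan": [{"grip": 1, "slide": [0.0011, 0.0035, -0.0134], "spin": 0}, {"grip": 1, "slide": [0.0011, 0.004, -0.0132], "spin": 0}, {"grip": 1, "slide": [0.0011, 0.0044, -0.0131], "spin": 0}, {"grip": 1, "slide": [0.0011, 0.0048, -0.013], "spin": 0}]}}

```text
time: 6.4
tool_pos: [0.4638, -0.1816, 0.1336]
ee_rot: [-3.109, -0.085, 0.793]
wrist_force: [6.1, -3.0, -12.2]
width: 0.011
finger_force: 30.0
```

Request:
{"api": "arm_command", "payload": {"plan": [{"grip": 1, "slide": [0.0011, 0.0052, -0.0128], "spin": 0}, {"grip": 1, "slide": [0.0011, 0.0056, -0.0127], "spin": 0}, {"grip": 1, "slide": [0.001, 0.006, -0.0125], "spin": 0}, {"grip": 1, "slide": [0.001, 0.0063, -0.0123], "spin": 0}, {"grip": 1, "slide": [0.001, 0.0067, -0.0121], "spin": 0}, {"grip": 1, "slide": [0.001, 0.0071, -0.0119], "spin": 0}, {"grip": 1, "slide": [0.001, 0.0075, -0.0116], "spin": 0}, {"grip": 1, "slide": [0.0009, 0.0078, -0.0114], "spin": 0}]}}

```text
time: 7.4
tool_pos: [0.4828, -0.2002, 0.1828]
ee_rot: [-3.106, -0.085, 0.794]
wrist_force: [5.8, -1.4, -13.3]
width: 0.0109
finger_force: 30.0
```

Request:
{"api": "arm_command", "payload": {"plan": [{"grip": 1, "slide": [0.0009, 0.0082, -0.0112], "spin": 0}, {"grip": 1, "slide": [0.0009, 0.0085, -0.0109], "spin": 0}, {"grip": 1, "slide": [0.0009, 0.0089, -0.0106], "spin": 0}, {"grip": 1, "slide": [0.0008, 0.0092, -0.0104], "spin": 0}, {"grip": 1, "slide": [0.0008, 0.0095, -0.0101], "spin": 0}, {"grip": 1, "slide": [0.0008, 0.0098, -0.0098], "spin": 0}, {"grip": 1, "slide": [0.0008, 0.0101, -0.0095], "spin": 0}, {"grip": 1, "slide": [0.0007, 0.0104, -0.0091], "spin": 0}, {"grip": 1, "slide": [0, 0, 0], "spin": 0}]}}

```text
time: 8.52
tool_pos: [0.5106, -0.2275, 0.2253]
ee_rot: [-3.109, -0.086, 0.794]
wrist_force: [-1.4, 5.4, -2.9]
width: 0.011
finger_force: 30.0
```

```bash
python3 - <<'E'
from h import *
ims=[snapshot("side"),snapshot("top")]
a=cv2.resize(ims[1][210:360,360:530],None,fx=2.3,fy=2.3,interpolation=2)[...,::-1]
c=cv2.resize(ims[0][270:450,270:490],None,fx=1.8,fy=1.8,interpolation=2)[...,::-1]
w=np.zeros((360,800,3),np.uint8); w[:a.shape[0],:a.shape[1]]=a; w[:c.shape[0],400:400+c.shape[1]]=c
cv2.imwrite("pics/tip.png",w)
arc(.62,0,14)
E
```

```text
[-0.0011, -0.0148, 0.0131]
[-0.0011, -0.0142, 0.0138]
[-0.0012, -0.0136, 0.0144]
[-0.0012, -0.0129, 0.015]
[-0.0013, -0.0122, 0.0155]
[-0.0013, -0.0115, 0.016]
[-0.0014, -0.0108, 0.0165]
[-0.0014, -0.0101, 0.017]
[-0.0015, -0.0093, 0.0174]
[-0.0015, -0.0085, 0.0178]
[-0.0015, -0.0077, 0.0182]
[-0.0016, -0.0069, 0.0185]
[-0.0016, -0.0061, 0.0188]
[-0.0016, -0.0052, 0.019]
end pos [-0.05370317  0.05305104 -0.11365892]
```

View pics/tip.png

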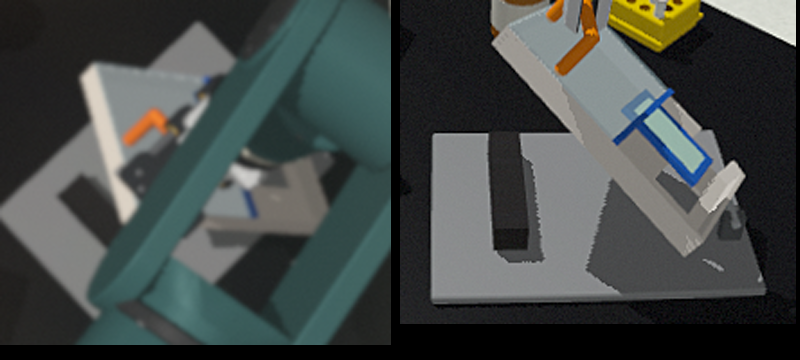

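The plate has slid down to the low open end but is still about 15 mm short of the short wall: its upper end is still under the blue edge at (640,108). I'll tip a little more and wait.

Request:
{"api": "arm_command", "payload": {"plan": [{"grip": 1, "slide": [0.0008, 0.0115, -0.009], "spin": 0}, {"grip": 1, "slide": [0.0008, 0.0118, -0.0088], "spin": 0}, {"grip": 1, "slide": [0, 0, 0], "spin": 0}, {"grip": 1, "slide": [0, 0, 0], "spin": 0}, {"grip": 1, "slide": [0, 0, 0], "spin": 0}, {"grip": 1, "slide": [0, 0, 0], "spin": 0}]}}

```text
time: 9.38
tool_pos: [0.5184, -0.2351, 0.2341]
ee_rot: [-3.108, -0.086, 0.794]
wrist_force: [-3.3, 6.7, 0.4]
width: 0.0107
finger_force: 30.0
```

```bash
python3 - <<'E'
from h import *
im=snapshot("side")
p,R=cur(); r=dirz(TX+38); g=p+.006*R[:,2]; v=g-H; d=BAR-H
th=np.arctan2(v[2],v@r)-np.arctan2(d[2],d@r); print("theta",th,"time",sensors.get_obs()['time'])
Rt=Ro.from_rotvec(-th*dirz(TX+38+90-180)*-1*-1).as_matrix()
ax=np.cross(r,Z); # rotation raising r: about -(r x z)... 
Rt=Ro.from_rotvec(-th*np.cross(Z,r)).as_matrix()
T=Rt@np.c_[tx,ty,Z]
c=H+T@np.array([.045,.03,.007]); box=[H+T@np.array([x,y,.007]) for x,y in((0,0),(.09,0),(.09,.06),(0,.06))]
q=proj("side",box); print(np.round(q,1).tolist())
out=im[...,::-1].copy()
out=cv2.resize(out[300:440,350:490],None,fx=3,fy=3,interpolation=2)
for a in q: cv2.circle(out,tuple(int(x) for x in (a-[350,300])*3),4,(0,0,255),1)
cv2.imwrite("pics/tip2.png",out)
E
```

```text
theta 0.6792581098396112 time 9.425
[[452.7, 369.4], [417.1, 326.9], [407.0, 336.4], [444.9, 382.0]]
```

View pics/tip2.png

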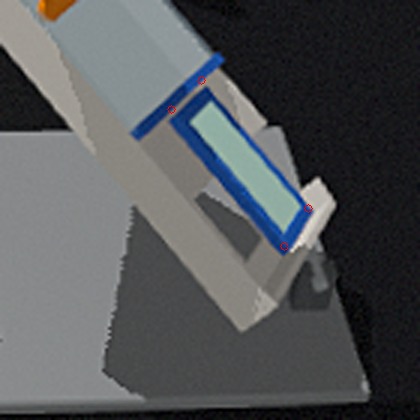

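The plate is now settled against both walls: its lower end matches the predicted corner pixels, (284,247) and (308,210). Next I'll lower the tray to level so the plate can be gripped upright.

```bash
python3 - <<'E'
from h import *
arc(.68,0.0,16)
E
```

```text
[-0.0009, -0.0149, 0.0118]
[-0.001, -0.0144, 0.0124]
[-0.001, -0.0139, 0.013]
[-0.0011, -0.0133, 0.0135]
[-0.0011, -0.0127, 0.0141]
[-0.0012, -0.0121, 0.0146]
[-0.0012, -0.0115, 0.0151]
[-0.0013, -0.0108, 0.0156]
[-0.0013, -0.0101, 0.016]
[-0.0014, -0.0094, 0.0164]
[-0.0014, -0.0087, 0.0168]
[-0.0014, -0.008, 0.0172]
[-0.0015, -0.0073, 0.0175]
[-0.0015, -0.0065, 0.0178]
[-0.0015, -0.0057, 0.0181]
[-0.0015, -0.005, 0.0183]
end pos [-0.06133277  0.06058799 -0.12171959]
```

Request:
{"api": "arm_command", "payload": {"plan": [{"grip": 1, "slide": [-0.0009, -0.0149, 0.0118], "spin": 0}, {"grip": 1, "slide": [-0.001, -0.0144, 0.0124], "spin": 0}, {"grip": 1, "slide": [-0.001, -0.0139, 0.013], "spin": 0}, {"grip": 1, "slide": [-0.0011, -0.0133, 0.0135], "spin": 0}, {"grip": 1, "slide": [-0.0011, -0.0127, 0.0141], "spin": 0}, {"grip": 1, "slide": [-0.0012, -0.0121, 0.0146], "spin": 0}, {"grip": 1, "slide": [-0.0012, -0.0115, 0.0151], "spin": 0}, {"grip": 1, "slide": [-0.0013, -0.0108, 0.0156], "spin": 0}, {"grip": 1, "slide": [-0.0013, -0.0101, 0.016], "spin": 0}, {"grip": 1, "slide": [-0.0014, -0.0094, 0.0164], "spin": 0}]}}

```text
time: 10.68
tool_pos: [0.4753, -0.1928, 0.1669]
ee_rot: [-3.119, -0.086, 0.794]
wrist_force: [-1.4, 2.5, 4.7]
width: 0.0111
finger_force: 30.0
```

Request:
{"api": "arm_command", "payload": {"plan": [{"grip": 1, "slide": [-0.0014, -0.0087, 0.0168], "spin": 0}, {"grip": 1, "slide": [-0.0014, -0.008, 0.0172], "spin": 0}, {"grip": 1, "slide": [-0.0015, -0.0073, 0.0175], "spin": 0}, {"grip": 1, "slide": [-0.0015, -0.0065, 0.0178], "spin": 0}, {"grip": 1, "slide": [-0.0015, -0.0057, 0.0181], "spin": 0}, {"grip": 1, "slide": [-0.0015, -0.005, 0.0175], "spin": 0}, {"grip": 1, "slide": [0, 0, 0], "spin": 0}]}}

```text
time: 11.55
tool_pos: [0.4582, -0.176, 0.1102]
ee_rot: [-3.111, -0.085, 0.793]
wrist_force: [4.5, -3.3, 1.1]
width: 0.0114
finger_force: 30.0
```

```bash
python3 - <<'E'
from h import *
o=sensors.get_obs();print(o['time'],o['wrist_force'],o['joint_positions'])
p,R=cur(); r=dirz(TX+38); g=p+.006*R[:,2]; v=g-H; d=BAR-H
print("theta",np.arctan2(v[2],v@r)-np.arctan2(d[2],d@r),g,R[:,2])
E
```

```text
11.55 [ 4.50921303 -3.33520117  1.06658586] [-0.54269496  0.01076613  1.69505132  0.09084241  1.44634829  0.2215553 ]
theta -0.005907800874439373 [ 0.45842687 -0.17551863  0.10423986] [ 0.03790618  0.08225834 -0.9958899 ]
```

The tray is level again. Next: release, lift and go to the plate.

Request:
{"api": "arm_command", "payload": {"plan": [{"grip": -1, "slide": [0, 0, 0], "spin": 0}, {"grip": -1, "slide": [0, 0, 0], "spin": 0}, {"grip": -1, "slide": [0, 0, 0], "spin": 0}, {"grip": -1, "slide": [0.003, 0, -0.05], "spin": 0}, {"grip": -1, "slide": [0.006, 0, -0.08], "spin": 0}, {"grip": -1, "slide": [0.006, 0, -0.08], "spin": 0}, {"grip": -1, "slide": [0, 0, 0], "spin": 0}]}}

```text
time: 12.42
tool_pos: [0.4604, -0.1796, 0.2197]
ee_rot: [-3.115, -0.087, 0.794]
wrist_force: [-0.0, -0.0, -1.1]
width: 0.078
finger_force: 0.0
```

```bash
python3 - <<'E'
from h import *
o=sensors.get_obs();print(o['time'],o['width'],o['wrist_force'])
p,R=cur(); G=COR-.012*tx; G[2]=.056
p,R=plan(G+[0,0,.075],yaw_err(R,TX-90),p=p,R=R)
p,R=plan(G+[0,0,0],0,p=p,R=R,n=4)
# look from above: tray now, is arm clear?
im=snapshot("side"); cv2.imwrite("pics/s3.png",im[...,::-1])
box=[H+x*tx+y*ty+.007*Z for x,y in((0,0),(.09,0),(.09,.06),(0,.06))]
out=cv2.resize(im[310:440,340:480,::-1],None,fx=3,fy=3,interpolation=2)
for a in proj("side",box): cv2.circle(out,tuple(int(x) for x in (a-[340,310])*3),4,(0,0,255),1)
cv2.imwrite("pics/s3c.png",out)
E
```

```text
12.425 0.07801840013005867 [-1.09444176e-03 -2.45496036e-02 -1.13597907e+00]
([-0.008, 0.0304, 0.0136], np.float64(-0.94))
([-0.0105, 0.0296, 0.0136], np.float64(-0.94))
([-0.0128, 0.0287, 0.0136], np.float64(-0.94))
([-0.0151, 0.0275, 0.0136], np.float64(-0.94))
([-0.0174, 0.0262, 0.0136], np.float64(-0.94))
([-0.0194, 0.0247, 0.0136], np.float64(-0.94))
([-0.0214, 0.023, 0.0136], np.float64(-0.94))
([-0.0232, 0.0211, 0.0136], np.float64(-0.94))
([-0.0249, 0.0192, 0.0137], np.float64(-0.94))
([-0.0263, 0.0171, 0.0136], np.float64(-0.94))
([-0.0277, 0.0148, 0.0137], np.float64(-0.94))
end [ 0.5523 -0.3216  0.137 ]
([-0.0028, -0.002, 0.0373], 0.0)
([-0.0028, -0.0019, 0.0374], 0.0)
([-0.0028, -0.002, 0.0373], 0.0)
([-0.0027, -0.0019, 0.0374], 0.0)
end [ 0.5523 -0.3216  0.062 ]
```

View pics/s3c.png

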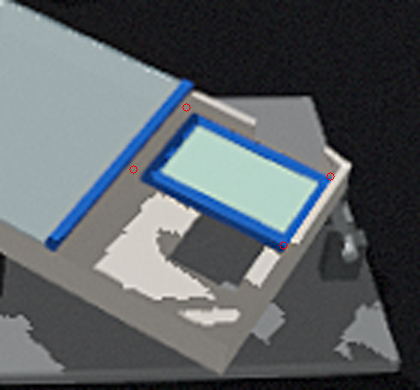

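The plate lies square in the corner: corners at (328,180), (283,246), (145,180) and (197,117) in the crop. I'll measure it on its top plane as a check before descending.

```bash
python3 - <<'E'
from h import *
q=np.array([(328,180),(283,246),(145,180),(197,117)])/3.+[340,310]
P=plane("side",q,.052); print(np.round(P,4)); m=P.mean(0); print("c",m,"COR",COR)
print([np.linalg.norm(P[i]-P[(i+1)%4]) for i in range(4)]); v=P[2]-P[1]+P[3]-P[0]; print(np.degrees(np.arctan2(v[1],v[0])))
E
```

```text
[[ 0.5832 -0.3502  0.052 ]
 [ 0.5262 -0.3577  0.052 ]
 [ 0.5133 -0.2776  0.052 ]
 [ 0.5729 -0.2698  0.052 ]]
c [ 0.54888534 -0.31381515  0.052     ] COR [ 0.5510399  -0.30918017  0.0485    ]
[np.float64(0.05752651288352051), np.float64(0.0811442421041494), np.float64(0.060149566366607184), np.float64(0.08097062134769585)]
98.21407393471988
```

Request:
{"api": "arm_command", "payload": {"plan": [{"grip": -1, "slide": [-0.008, 0.0304, 0.0136], "spin": -0.95}, {"grip": -1, "slide": [-0.0105, 0.0296, 0.0136], "spin": -0.95}, {"grip": -1, "slide": [-0.0128, 0.0287, 0.0136], "spin": -0.95}, {"grip": -1, "slide": [-0.0151, 0.0275, 0.0136], "spin": -0.95}, {"grip": -1, "slide": [-0.0174, 0.0262, 0.0136], "spin": -0.95}, {"grip": -1, "slide": [-0.0194, 0.0247, 0.0136], "spin": -0.95}, {"grip": -1, "slide": [-0.0214, 0.023, 0.0136], "spin": -0.95}, {"grip": -1, "slide": [-0.0232, 0.0211, 0.0136], "spin": -0.95}, {"grip": -1, "slide": [-0.0249, 0.0192, 0.0137], "spin": -0.95}, {"grip": -1, "slide": [-0.0263, 0.0171, 0.0136], "spin": -0.95}]}}

```text
time: 13.72
tool_pos: [0.5416, -0.3066, 0.1366]
ee_rot: [3.105, -0.085, 1.628]
wrist_force: [0.3, 0.3, 0.1]
width: 0.0943
finger_force: 0.0
```

Request:
{"api": "arm_command", "payload": {"plan": [{"grip": -1, "slide": [-0.0277, 0.0148, 0.0137], "spin": -0.95}, {"grip": -1, "slide": [0, 0, 0], "spin": 0}]}}

```text
time: 13.98
tool_pos: [0.5496, -0.3195, 0.1284]
ee_rot: [3.099, -0.083, 1.707]
wrist_force: [-0.2, 0.2, -0.4]
width: 0.0939
finger_force: 0.0
```

```bash
python3 - <<'E'
from h import *
o=sensors.get_obs();print(o['time'],o['width'],o['ee_rot'])
p,R=cur(); G=COR-.012*tx+.001*ty-.001*tx; G[2]=.056
s=yaw_err(R,TX+.2-90)
p,R=plan(G,s,p=p,R=R,n=5)
E
```

```text
13.975 0.09391669091813451 [ 3.09893685 -0.08303271  1.70694843]
([-0.0036, -0.0005, 0.0264], np.float64(0.002))
([-0.0036, -0.0006, 0.0264], np.float64(0.002))
([-0.0036, -0.0005, 0.0264], np.float64(0.002))
([-0.0036, -0.0006, 0.0263], np.float64(0.002))
([-0.0036, -0.0005, 0.0264], np.float64(0.002))
end [ 0.5515 -0.3227  0.062 ]
```

Request:
{"api": "arm_command", "payload": {"plan": [{"grip": -1, "slide": [-0.003, -0.001, 0.0264], "spin": 0}, {"grip": -1, "slide": [-0.003, -0.001, 0.0264], "spin": 0}, {"grip": -1, "slide": [-0.003, -0.001, 0.0264], "spin": 0}, {"grip": -1, "slide": [-0.003, -0.001, 0.0264], "spin": 0}, {"grip": -1, "slide": [0, 0, 0], "spin": 0}, {"grip": -1, "slide": [0, 0, 0], "spin": 0}]}}

```text
time: 14.72
tool_pos: [0.552, -0.3219, 0.0793]
ee_rot: [3.094, -0.078, 1.709]
wrist_force: [-0.1, -0.8, -0.3]
width: 0.0939
finger_force: 0.0
```

```bash
python3 - <<'E'
from h import *
o=sensors.get_obs();print(o['time'],o['wrist_force'],o['qvel'].round(3))
p,R=cur(); G=COR-.012*tx+.001*ty-.001*tx; G[2]=.056
plan(G,0,p=p,R=R,n=2)
E
```

```text
14.725 [-0.13154169 -0.83569066 -0.25731592] [ 0.001 -0.007 -0.012 -0.002  0.002  0.001]
([-0.0021, -0.0014, 0.0172], 0.0)
([-0.0021, -0.0014, 0.0172], 0.0)
end [ 0.5515 -0.3227  0.062 ]
```

Request:
{"api": "arm_command", "payload": {"plan": [{"grip": -1, "slide": [-0.002, -0.0014, 0.0172], "spin": 0}, {"grip": -1, "slide": [-0.002, -0.0014, 0.0172], "spin": 0}, {"grip": 1, "slide": [0, 0, 0], "spin": 0}, {"grip": 1, "slide": [0, 0, 0], "spin": 0}, {"grip": 1, "slide": [0, 0, 0], "spin": 0}, {"grip": 1, "slide": [0, 0, 0], "spin": 0}, {"grip": 1, "slide": [0, 0, 0], "spin": 0}, {"grip": 1, "slide": [0, 0, 0], "spin": 0}]}}

```text
time: 15.72
tool_pos: [0.552, -0.3226, 0.0621]
ee_rot: [3.092, -0.078, 1.709]
wrist_force: [2.5, 0.6, 0.3]
width: 0.0599
finger_force: 30.0
```

Gripped: the opening reads 59.9 mm at 30 N. I'll lift, and check that the area for the tilting manoeuvre (azimuth about 120°) is clear.

Request:
{"api": "arm_command", "payload": {"plan": [{"grip": 1, "slide": [0.001, 0, -0.02], "spin": 0}, {"grip": 1, "slide": [0.004, 0, -0.06], "spin": 0}, {"grip": 1, "slide": [0.005, 0, -0.09], "spin": 0}, {"grip": 1, "slide": [0.006, 0, -0.11], "spin": 0}, {"grip": 1, "slide": [0.006, 0, -0.11], "spin": 0}, {"grip": 1, "slide": [0.006, 0, -0.11], "spin": 0}]}}

```text
time: 16.48
tool_pos: [0.5391, -0.3296, 0.3132]
ee_rot: [3.097, -0.079, 1.708]
wrist_force: [0.7, -0.1, -0.8]
width: 0.0597
finger_force: 30.0
```

```bash
python3 - <<'E'
from h import *
o=sensors.get_obs();print(o['time'],o['tool_pos'],o['width'],o['finger_force'],o['joint_positions'])
print(plane('side',[(5,235),(60,208),(190,160),(240,150)],0))
print(plane('top',[(0,300),(30,100),(0,470)],0))
p,R=cur(); print(R[:,2]); 
t=np.sin(np.radians(33))*U-R[:,2]*[1,1,0]; print(np.degrees(np.arctan2(t[1],t[0])),np.linalg.norm(t), yaw_err(R,UP-90))
im=snapshot("side"); cv2.imwrite("pics/held.png",cv2.resize(im[200:440,240:560,::-1],None,fx=1.5,fy=1.5))
E
```

```text
16.475 [ 0.53907776 -0.32961837  0.31322844] 0.059743973200841224 29.997613728046417 [-0.68345837  0.2891423   0.97562346  0.09183031  1.9026399  -0.7902178 ]
[[0.23100216 0.69116241 0.        ]
 [0.39381306 0.72598689 0.        ]
 [0.83326169 0.74017095 0.        ]
 [1.00156987 0.69235876 0.        ]]
[[0.42167618 0.78293095 0.        ]
 [0.95638567 0.80471773 0.        ]
 [0.01492589 0.73786142 0.        ]]
[ 0.03380455  0.08428178 -0.99586838]
122.59661993935372 0.4868094673264767 -17.133992520017415
```

View pics/held.png

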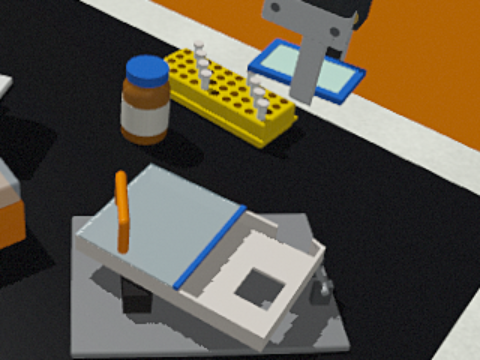

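The plate is held cleanly, with the frame at about (305,70) and the gripper centred across it. Now the route around, over the stand, to the free area.

```bash
python3 - <<'E'
from h import *
p,R=cur()
p,R=plan([.53,.1,.41],-8,p=p,R=R,grasp=False); p,R=plan([.3,.48,.42],-9.1,p=p,R=R,grasp=False); p,R=plan([-.26,.41,.42],0,p=p,R=R,grasp=False)
E
```

```text
([0.1083, 0.0131, -0.0137], -0.2)
([0.108, 0.0149, -0.0137], -0.2)
([0.1078, 0.0168, -0.0137], -0.2)
([0.1075, 0.0187, -0.0137], -0.2)
([0.1071, 0.0206, -0.0137], -0.2)
([0.1067, 0.0224, -0.0138], -0.2)
([0.1063, 0.0243, -0.0137], -0.2)
([0.1059, 0.0262, -0.0138], -0.2)
end [0.53 0.1  0.41]
([0.1071, -0.0295, 0.002], -0.227)
([0.1076, -0.0273, 0.002], -0.227)
([0.1082, -0.0252, 0.002], -0.227)
([0.1086, -0.0231, 0.002], -0.227)
([0.1091, -0.0209, 0.002], -0.227)
([0.1095, -0.0187, 0.002], -0.227)
([0.1098, -0.0166, 0.0021], -0.227)
([0.1101, -0.0143, 0.002], -0.227)
end [0.3  0.48 0.42]
([0.0346, -0.1073, -0.0061], 0.0)
([0.0345, -0.1073, -0.0061], 0.0)
([0.0346, -0.1073, -0.0062], 0.0)
([0.0345, -0.1073, -0.0061], 0.0)
([0.0346, -0.1073, -0.0062], 0.0)
([0.0345, -0.1073, -0.0061], 0.0)
([0.0346, -0.1072, -0.0062], 0.0)
([0.0345, -0.1073, -0.0061], 0.0)
([0.0346, -0.1072, -0.0062], 0.0)
([0.0345, -0.1073, -0.0061], 0.0)
end [-0.26  0.41  0.42]
```

Request:
{"api": "arm_command", "payload": {"plan": [{"grip": 1, "slide": [0.07, 0.01, -0.0137], "spin": -0.2}, {"grip": 1, "slide": [0.108, 0.0149, -0.0137], "spin": -0.2}, {"grip": 1, "slide": [0.1078, 0.0168, -0.0137], "spin": -0.2}, {"grip": 1, "slide": [0.1075, 0.0187, -0.0137], "spin": -0.2}, {"grip": 1, "slide": [0.1071, 0.0206, -0.0137], "spin": -0.2}, {"grip": 1, "slide": [0.1067, 0.0224, -0.0138], "spin": -0.2}, {"grip": 1, "slide": [0.1063, 0.0243, -0.0137], "spin": -0.2}, {"grip": 1, "slide": [0.1059, 0.0262, -0.0138], "spin": -0.2}]}}

```text
time: 17.52
tool_pos: [0.5306, 0.0824, 0.4012]
ee_rot: [3.086, -0.07, 1.848]
wrist_force: [-0.0, 0.0, -1.3]
width: 0.0596
finger_force: 30.0
```

Request:
{"api": "arm_command", "payload": {"plan": [{"grip": 1, "slide": [0.1071, -0.0295, 0.002], "spin": -0.227}, {"grip": 1, "slide": [0.1076, -0.0273, 0.002], "spin": -0.227}, {"grip": 1, "slide": [0.1082, -0.0252, 0.002], "spin": -0.227}, {"grip": 1, "slide": [0.1086, -0.0231, 0.002], "spin": -0.227}, {"grip": 1, "slide": [0.1091, -0.0209, 0.002], "spin": -0.227}, {"grip": 1, "slide": [0.1095, -0.0187, 0.002], "spin": -0.227}, {"grip": 1, "slide": [0.1098, -0.0166, 0.002], "spin": -0.227}, {"grip": 1, "slide": [0.1101, -0.0143, 0.002], "spin": -0.227}]}}

```text
time: 18.52
tool_pos: [0.3002, 0.4615, 0.4166]
ee_rot: [3.074, -0.059, 2.007]
wrist_force: [1.1, 0.3, -0.1]
width: 0.0597
finger_force: 30.0
```

Request:
{"api": "arm_command", "payload": {"plan": [{"grip": 1, "slide": [0.0346, -0.1073, -0.0061], "spin": 0}, {"grip": 1, "slide": [0.0346, -0.1073, -0.0061], "spin": 0}, {"grip": 1, "slide": [0.0346, -0.1073, -0.0061], "spin": 0}, {"grip": 1, "slide": [0.0346, -0.1073, -0.0061], "spin": 0}, {"grip": 1, "slide": [0.0346, -0.1073, -0.0061], "spin": 0}, {"grip": 1, "slide": [0.0346, -0.1073, -0.0061], "spin": 0}, {"grip": 1, "slide": [0.0346, -0.1073, -0.0061], "spin": 0}, {"grip": 1, "slide": [0.0346, -0.1073, -0.0061], "spin": 0}, {"grip": 1, "slide": [0.0346, -0.1073, -0.0061], "spin": 0}, {"grip": 1, "slide": [0.0346, -0.1, -0.0061], "spin": 0}]}}

```text
time: 19.77
tool_pos: [-0.2565, 0.391, 0.4213]
ee_rot: [3.072, -0.06, 2.007]
wrist_force: [0.6, 0.7, -1.0]
width: 0.0595
finger_force: 30.0
```

```bash
cat > st.py <<'E'
from h import *
import sys
o=sensors.get_obs(); p,R=cur()
print(round(o['time'],2),o['tool_pos'].round(4),o['joint_positions'].round(3),o['width'],o['finger_force'])
z=R[:,2]; t=np.sin(np.radians(33))*U-z*[1,1,0]
print("tilt",np.degrees(np.arccos(-z[2])).round(2),"az",np.degrees(np.arctan2(z[1],z[0])).round(1),"cross",np.degrees(np.arcsin(z@dirz(UP-90))).round(2),"need",t.round(3),np.degrees(np.arctan2(t[1],t[0])).round(1),"spin",yaw_err(R,UP-90))
if len(sys.argv)>1: a=float(sys.argv[1]); print("62mm out",(R.T@dirz(a)*.124).round(4),"up",(R.T@Z*.1).round(4))
E
python3 st.py 122.6
```

```text
19.77 [-0.2565  0.391   0.4213] [ 2.082 -0.089  1.171 -0.081  2.004  1.611] 0.059541662682474884 29.996643662452698
tilt 5.25 az 65.7 cross 3.97 need [-0.266  0.411  0.   ] 122.9 spin -0.041283764326408345
62mm out [ 0.1227 -0.0169  0.0062] up [ 0.006   0.0069 -0.0996]
```

Request:
{"api": "arm_command", "payload": {"plan": [{"grip": 1, "slide": [0.1227, -0.017, 0.0062], "spin": 0}, {"grip": 1, "slide": [0.1227, -0.017, 0.0062], "spin": 0}, {"grip": 1, "slide": [0.1227, -0.017, 0.0062], "spin": 0}, {"grip": 1, "slide": [0.1227, -0.017, 0.0062], "spin": 0}, {"grip": 1, "slide": [0.1227, -0.017, 0.0062], "spin": 0}, {"grip": 1, "slide": [0.1227, -0.017, 0.0062], "spin": 0}]}}

```text
time: 20.52
tool_pos: [-0.4257, 0.6623, 0.3734]
ee_rot: [3.077, -0.1, 2.01]
wrist_force: [0.3, -0.5, -1.4]
width: 0.0598
finger_force: 30.0
```

```bash
python3 st.py 122.6
```

```text
20.52 [-0.4257  0.6623  0.3734] [ 2.1    0.692  0.28  -0.083  2.074  1.621] 0.05976082655855787 29.997882843017578
tilt 6.82 az 82.4 cross 3.65 need [-0.244  0.377  0.   ] 123.0 spin -0.005275748704775651
62mm out [ 0.1223 -0.0168  0.0112] up [ 0.01    0.0064 -0.0993]
```

Request:
{"api": "arm_command", "payload": {"plan": [{"grip": 1, "slide": [0.122, -0.017, 0.011], "spin": 0}, {"grip": 1, "slide": [0.122, -0.017, 0.011], "spin": 0}, {"grip": 1, "slide": [0.122, -0.017, 0.011], "spin": 0}]}}

```text
time: 20.9
tool_pos: [-0.4653, 0.7287, 0.3203]
ee_rot: [3.09, -0.217, 2.016]
wrist_force: [0.4, -1.0, -0.8]
width: 0.0596
finger_force: 30.0
```

```bash
python3 st.py 122.6
```

```text
20.9 [-0.4653  0.7287  0.3203] [ 2.1    0.77   0.276 -0.073  1.883  1.63 ] 0.05961202508041264 29.997885525226593
tilt 12.75 az 102.0 cross 2.8 need [-0.183  0.278  0.   ] 123.2 spin 0.08509424869180293
62mm out [ 0.1202 -0.0166  0.0256] up [ 0.0215  0.005  -0.0975]
```

Request:
{"api": "arm_command", "payload": {"plan": [{"grip": 1, "slide": [0.118, -0.0155, 0.01], "spin": 0}, {"grip": 1, "slide": [0.118, -0.0155, 0.01], "spin": 0}, {"grip": 1, "slide": [0.118, -0.0155, 0.015], "spin": 0}, {"grip": 1, "slide": [0.118, -0.0155, 0.02], "spin": 0}]}}

```text
time: 21.4
tool_pos: [-0.5077, 0.8004, 0.2739]
ee_rot: [3.107, -0.373, 2.023]
wrist_force: [0.4, -0.0, -0.7]
width: 0.0598
finger_force: 30.0
```

```bash
python3 st.py 123
```

```text
21.4 [-0.5077  0.8004  0.2739] [ 2.097  0.845  0.276 -0.061  1.651  1.635] 0.059801984975732136 29.997825622558594
tilt 21.44 az 110.5 cross 1.56 need [-0.1    0.152  0.   ] 123.4 spin 0.40934819005718737
62mm out [ 0.1146 -0.0168  0.0443] up [ 0.0364  0.0032 -0.0931]
```

Request:
{"api": "arm_command", "payload": {"plan": [{"grip": 1, "slide": [0.116, -0.017, 0.02], "spin": 0}, {"grip": 1, "slide": [0.116, -0.017, 0.02], "spin": 0}, {"grip": 1, "slide": [0.116, -0.017, 0.025], "spin": 0}, {"grip": 1, "slide": [0.116, -0.017, 0.03], "spin": 0}, {"grip": 1, "slide": [0, 0, 0], "spin": 0}]}}

```text
time: 22.02
tool_pos: [-0.5468, 0.8576, 0.249]
ee_rot: [3.126, -0.531, 2.028]
wrist_force: [-0.3, -0.1, -1.4]
width: 0.0593
finger_force: 30.0
```

```bash
python3 st.py 123
```

```text
22.02 [-0.5468  0.8576  0.249 ] [ 2.099  0.901  0.278 -0.052  1.434  1.639] 0.059260464970326804 29.997880160808563
tilt 30.45 az 114.4 cross 0.19 need [-0.019  0.033  0.   ] 119.8 spin 0.9440579331617585
62mm out [ 0.1062 -0.0157  0.0621] up [ 0.0507  0.0014 -0.0862]
```

Request:
{"api": "arm_command", "payload": {"plan": [{"grip": 1, "slide": [0.112, -0.009, 0.035], "spin": 0.1}, {"grip": 1, "slide": [0.112, -0.009, 0.035], "spin": 0.1}, {"grip": 1, "slide": [0, 0, 0], "spin": 0}]}}

```text
time: 22.4
tool_pos: [-0.558, 0.8873, 0.2457]
ee_rot: [-3.135, -0.614, 2.007]
wrist_force: [-0.3, 0.2, -0.4]
width: 0.0592
finger_force: 30.0
```

```bash
python3 st.py 123; python3 - <<'E'
from h import *
p,R=cur()
s=yaw_err(R,UP-90)
p,R=plan([-.3,.55,.36],0,p=p,R=R,grasp=False)
p,R=plan([.25,.50,.40],0,p=p,R=R,grasp=False)
print(s)
E
```

```text
22.4 [-0.558   0.8873  0.2457] [ 2.091  0.922  0.276 -0.043  1.33   1.65 ] 0.059192492629834566 29.99801605939865
tilt 35.2 az 115.7 cross -0.49 need [ 0.021 -0.025  0.   ] -50.0 spin 0.4241710385805959
62mm out [ 0.1003 -0.0168  0.0709] up [ 0.0576 -0.0005 -0.0817]
([-0.0683, 0.0223, -0.0833], 0.0)
([-0.0682, 0.0223, -0.0833], 0.0)
([-0.0683, 0.0223, -0.0832], 0.0)
([-0.0682, 0.0223, -0.0833], 0.0)
([-0.0683, 0.0222, -0.0832], 0.0)
([-0.0682, 0.0223, -0.0833], 0.0)
([-0.0683, 0.0222, -0.0832], 0.0)
([-0.0682, 0.0223, -0.0833], 0.0)
end [-0.3   0.55  0.36]
([-0.0453, 0.1058, -0.0435], 0.0)
([-0.0453, 0.1058, -0.0435], 0.0)
([-0.0453, 0.1058, -0.0435], 0.0)
([-0.0453, 0.1058, -0.0436], 0.0)
([-0.0454, 0.1058, -0.0435], 0.0)
([-0.0453, 0.1058, -0.0436], 0.0)
([-0.0454, 0.1057, -0.0435], 0.0)
([-0.0453, 0.1058, -0.0436], 0.0)
([-0.0454, 0.1057, -0.0435], 0.0)
end [0.25 0.5  0.4 ]
0.4241710385805959
```

Request:
{"api": "arm_command", "payload": {"plan": [{"grip": 1, "slide": [-0.04, 0.013, -0.05], "spin": 0}, {"grip": 1, "slide": [-0.0683, 0.0223, -0.0833], "spin": 0}, {"grip": 1, "slide": [-0.0683, 0.0223, -0.0833], "spin": 0}, {"grip": 1, "slide": [-0.0683, 0.0223, -0.0833], "spin": 0}, {"grip": 1, "slide": [-0.0683, 0.0223, -0.0833], "spin": 0}, {"grip": 1, "slide": [-0.0683, 0.0223, -0.0833], "spin": 0}, {"grip": 1, "slide": [-0.0683, 0.0223, -0.0833], "spin": 0}, {"grip": 1, "slide": [-0.0683, 0.0223, -0.0833], "spin": 0}]}}

```text
time: 23.4
tool_pos: [-0.3121, 0.5646, 0.3566]
ee_rot: [-3.135, -0.619, 2.008]
wrist_force: [0.9, 0.1, -0.5]
width: 0.0592
finger_force: 30.0
```

Request:
{"api": "arm_command", "payload": {"plan": [{"grip": 1, "slide": [-0.0453, 0.1058, -0.0435], "spin": 0}, {"grip": 1, "slide": [-0.0453, 0.1058, -0.0435], "spin": 0}, {"grip": 1, "slide": [-0.0453, 0.1058, -0.0435], "spin": 0}, {"grip": 1, "slide": [-0.0453, 0.1058, -0.0435], "spin": 0}, {"grip": 1, "slide": [-0.0453, 0.1058, -0.0435], "spin": 0}, {"grip": 1, "slide": [-0.0453, 0.1058, -0.0435], "spin": 0}, {"grip": 1, "slide": [-0.0453, 0.1058, -0.0435], "spin": 0}, {"grip": 1, "slide": [-0.0453, 0.1058, -0.0435], "spin": 0}, {"grip": 1, "slide": [-0.0453, 0.1058, -0.0435], "spin": 0}]}}

```text
time: 24.52
tool_pos: [0.2381, 0.5161, 0.3948]
ee_rot: [-3.137, -0.618, 2.009]
wrist_force: [0.2, 0.2, -1.5]
width: 0.0595
finger_force: 30.0
```

```bash
python3 st.py; python3 - <<'E'
from h import *
p,R=cur(); bn=-.5*U+.866*Z; S=.866*U+.5*Z
A=SPOT-.010*S+.25*bn
p,R=plan([.45,.05,.41],yaw_err(R,UP-90),p=p,R=R,grasp=False)
p,R=plan(A,0,p=p,R=R)
E
```

```text
24.52 [0.2381 0.5161 0.3948] [ 0.704 -0.086  1.34   0.6    1.685  0.397] 0.059489657075541956 29.998778700828552
tilt 35.44 az 115.6 cross -0.47 need [ 0.022 -0.028  0.   ] -52.2 spin 0.49174414184673765
([-0.0907, -0.0017, -0.0687], np.float64(0.011))
([-0.0907, -0.0016, -0.0687], np.float64(0.011))
([-0.0908, -0.0015, -0.0687], np.float64(0.011))
([-0.0907, -0.0014, -0.0687], np.float64(0.011))
([-0.0908, -0.0013, -0.0687], np.float64(0.011))
([-0.0907, -0.0013, -0.0687], np.float64(0.011))
([-0.0908, -0.0012, -0.0687], np.float64(0.011))
([-0.0907, -0.0011, -0.0688], np.float64(0.011))
([-0.0908, -0.0009, -0.0687], np.float64(0.011))
end [0.45 0.05 0.41]
([-0.0595, 0.0916, 0.057], 0.0)
([-0.0594, 0.0916, 0.057], 0.0)
([-0.0595, 0.0916, 0.057], 0.0)
end [0.5834 0.0864 0.2874]
```

Request:
{"api": "arm_command", "payload": {"plan": [{"grip": 1, "slide": [-0.0907, -0.0014, -0.0687], "spin": 0.011}, {"grip": 1, "slide": [-0.0907, -0.0014, -0.0687], "spin": 0.011}, {"grip": 1, "slide": [-0.0907, -0.0014, -0.0687], "spin": 0.011}, {"grip": 1, "slide": [-0.0907, -0.0014, -0.0687], "spin": 0.011}, {"grip": 1, "slide": [-0.0907, -0.0014, -0.0687], "spin": 0.011}, {"grip": 1, "slide": [-0.0907, -0.0014, -0.0687], "spin": 0.011}, {"grip": 1, "slide": [-0.0907, -0.0014, -0.0687], "spin": 0.011}, {"grip": 1, "slide": [-0.0907, -0.0014, -0.0687], "spin": 0.011}, {"grip": 1, "slide": [-0.0907, -0.001, -0.0687], "spin": 0.011}]}}

```text
time: 25.65
tool_pos: [0.448, 0.0497, 0.4096]
ee_rot: [-3.129, -0.616, 1.998]
wrist_force: [0.5, -0.2, -0.3]
width: 0.059
finger_force: 30.0
```

Request:
{"api": "arm_command", "payload": {"plan": [{"grip": 1, "slide": [-0.0595, 0.0916, 0.057], "spin": 0}, {"grip": 1, "slide": [-0.0595, 0.0916, 0.057], "spin": 0}, {"grip": 1, "slide": [-0.0595, 0.0916, 0.057], "spin": 0}, {"grip": 1, "slide": [0, 0, 0], "spin": 0}, {"grip": 1, "slide": [0, 0, 0], "spin": 0}]}}

```text
time: 26.28
tool_pos: [0.5808, 0.0878, 0.287]
ee_rot: [-3.129, -0.618, 1.999]
wrist_force: [-0.5, -0.1, -0.7]
width: 0.0595
finger_force: 30.0
```

```bash
python3 st.py; python3 - <<'E'
from h import *
p,R=cur(); bn=-.5*U+.866*Z; S=.866*U+.5*Z
ims=[snapshot("side"),snapshot("top")]
# plate corners expected (plate 30 deg, grip at -12 from centre)
g=p+.006*R[:,2]; v=dirz(UP-90)
a=ims[1][170:350,180:360,::-1]; c=ims[0][100:330,140:330,::-1].copy()
a=cv2.resize(a,None,fx=2.2,fy=2.2,interpolation=2); c=cv2.resize(c,None,fx=2,fy=2,interpolation=2)
w=np.zeros((470,800,3),np.uint8); w[:a.shape[0],:a.shape[1]]=a; w[:c.shape[0],400:400+c.shape[1]]=c; cv2.imwrite("pics/appr.png",w)
for n,im in zip(("side","top"),ims):
    m=cv2.inRange(cv2.cvtColor(im,cv2.COLOR_RGB2HSV),(105,130,60),(125,255,255))
    q=proj(n,[g+.057*S-30e-3*v,g+.057*S+30e-3*v,g-.033*S+30e-3*v,g-.033*S-30e-3*v]); print(n,q.round(1).tolist())
    x0,y0=q.min(0).astype(int)-15; x1,y1=q.max(0).astype(int)+15
    mm=np.zeros_like(m); mm[max(y0,0):y1,max(x0,0):x1]=m[max(y0,0):y1,max(x0,0):x1]
    cs=cv2.findContours(mm,0,2)[0]
    if cs: print(cv2.boxPoints(cv2.minAreaRect(np.vstack(cs))).round(1).tolist(),mm.sum()/255)
G=SPOT-.010*S
p,R=plan(G+.10*bn,yaw_err(R,UP-90),p=p,R=R); p,R=plan(G+.02*bn,0,p=p,R=R,n=4)
E
```

```text
26.27 [0.5808 0.0878 0.287 ] [-0.208  0.355  1.059  0.549  2.069 -0.457] 0.059482777601556756 29.997963309288025
tilt 35.41 az 115.8 cross -0.57 need [ 0.024 -0.027  0.   ] -49.3 spin 0.14398828167472288
side [[230.8, 147.3], [245.0, 136.2], [283.0, 163.9], [270.8, 176.5]]
[[213.39999389648438, 167.6999969482422], [220.10000610351562, 134.89999389648438], [285.0, 148.1999969482422], [278.3999938964844, 180.89999389648438]] 316.0
top [[251.2, 242.6], [239.6, 211.9], [282.5, 203.4], [294.1, 232.5]]
[[237.10000610351562, 213.10000610351562], [283.79998779296875, 202.6999969482422], [291.0, 235.10000610351562], [244.3000030517578, 245.5]] 467.0
([-0.0105, 0.0022, 0.0984], np.float64(0.01))
([-0.0105, 0.0022, 0.0984], np.float64(0.01))
([-0.0105, 0.0023, 0.0985], np.float64(0.01))
end [0.5519 0.1545 0.1575]
([-0.0038, 0.0004, 0.0398], 0.0)
([-0.0038, 0.0004, 0.0398], 0.0)
([-0.0038, 0.0004, 0.0398], 0.0)
([-0.0037, 0.0004, 0.0398], 0.0)
end [0.5351 0.1908 0.0882]
```

Request:
{"api": "arm_command", "payload": {"plan": [{"grip": 1, "slide": [-0.0085, 0.0022, 0.097], "spin": 0.01}, {"grip": 1, "slide": [-0.0085, 0.0022, 0.097], "spin": 0.01}, {"grip": 1, "slide": [-0.0085, 0.0022, 0.097], "spin": 0.01}, {"grip": 1, "slide": [0, 0, 0], "spin": 0}, {"grip": 1, "slide": [0, 0, 0], "spin": 0}]}}

```text
time: 27.0
tool_pos: [0.5531, 0.1551, 0.1628]
ee_rot: [-3.132, -0.616, 1.997]
wrist_force: [-0.0, -0.8, -0.8]
width: 0.0595
finger_force: 30.0
```

```bash
python3 st.py; python3 - <<'E'
from h import *
p,R=cur(); bn=-.5*U+.866*Z; S=.866*U+.5*Z
G=SPOT-.005*S+.0075*bn
p,R=plan(G+.015*bn,0,p=p,R=R,n=5); p,R=plan(G,0,p=p,R=R,n=5); print("S in tool",R.T@S,"bn",R.T@bn)
E
```

```text
27.0 [0.5531 0.1551 0.1628] [-0.113  0.326  1.343  0.528  1.796 -0.508] 0.0594983367418099 29.998012483119965
tilt 35.3 az 115.3 cross -0.31 need [ 0.019 -0.028  0.   ] -55.9 spin -0.0737313133758164
([-0.0021, -0.0004, 0.0328], 0.0)
([-0.0021, -0.0004, 0.0328], 0.0)
([-0.0021, -0.0003, 0.0328], 0.0)
([-0.0022, -0.0004, 0.0328], 0.0)
([-0.0021, -0.0003, 0.0328], 0.0)
end [0.5338 0.1936 0.0929]
([-0.0006, 0.0, 0.006], 0.0)
([-0.0005, 0.0, 0.006], 0.0)
([-0.0006, 0.0001, 0.0059], 0.0)
([-0.0005, 0.0, 0.006], 0.0)
([-0.0006, 0.0001, 0.0059], 0.0)
end [0.5307 0.2004 0.0799]
S in tool [ 0.99568946 -0.00489725  0.09238249] bn [ 0.09235317 -0.00590851 -0.99568669]
```

Request:
{"api": "arm_command", "payload": {"plan": [{"grip": 1, "slide": [-0.0021, -0.0004, 0.0328], "spin": 0}, {"grip": 1, "slide": [-0.0021, -0.0004, 0.0328], "spin": 0}, {"grip": 1, "slide": [-0.0021, -0.0004, 0.0328], "spin": 0}, {"grip": 1, "slide": [-0.0021, -0.0004, 0.0328], "spin": 0}, {"grip": 1, "slide": [-0.0021, -0.0004, 0.0328], "spin": 0}, {"grip": 1, "slide": [0, 0, 0], "spin": 0}, {"grip": 1, "slide": [0, 0, 0], "spin": 0}, {"grip": 1, "slide": [-0.0006, 0, 0.008], "spin": 0}, {"grip": 1, "slide": [-0.0006, 0, 0.008], "spin": 0}, {"grip": 1, "slide": [0, 0, 0], "spin": 0}]}}

```text
time: 28.25
tool_pos: [0.53, 0.1981, 0.0824]
ee_rot: [-3.125, -0.619, 1.993]
wrist_force: [0.4, 0.2, -1.5]
width: 0.0592
finger_force: 30.0
```

```bash
python3 - <<'E'
from h import *
ims=[snapshot("side"),snapshot("top")]
E
cat > bed.py <<'E'
from h import *
p,R=cur(); bn=-.5*U+.866*Z; S=.866*U+.5*Z; o=sensors.get_obs()
g=p+.006*R[:,2]-SPOT; f=o['wrist_force']; print(round(o['time'],2),"grasp s,v,h mm",(1e3*np.array([g@S,g@dirz(UP-90),g@bn])).round(1),"F s,v,h",np.round([f@S,f@dirz(UP-90),f@bn],2),o['width'])
E
python3 bed.py
```

```text
28.35 grasp s,v,h mm [-5.4 -1.4 10.9] F s,v,h [-0.07  0.01 -0.91] 0.05920096207558019
```

Request:
{"api": "arm_command", "payload": {"plan": [{"grip": 1, "slide": [-0.0003, 0.0028, 0.004], "spin": 0}, {"grip": 1, "slide": [-0.0003, 0, 0.003], "spin": 0}, {"grip": 1, "slide": [0, 0, 0], "spin": 0}, {"grip": 1, "slide": [0, 0, 0], "spin": 0}]}}

```text
time: 28.85
tool_pos: [0.5312, 0.2, 0.0804]
ee_rot: [-3.127, -0.618, 1.994]
wrist_force: [-0.4, -2.8, 4.1]
width: 0.0597
finger_force: 30.0
```

```bash
python3 bed.py
```

```text
28.85 grasp s,v,h mm [-5.3  0.3  8.2] F s,v,h [ 0.01 -1.51  4.77] 0.05973999435776777
```

Contact with the bed: 4.8 N at the expected height. Next I'll slide it down to the ledge while still holding it.

Request:
{"api": "arm_command", "payload": {"plan": [{"grip": 1, "slide": [-0.004, 0, -0.0004], "spin": 0}, {"grip": 1, "slide": [-0.004, 0, -0.0004], "spin": 0}, {"grip": 1, "slide": [0, 0, 0], "spin": 0}, {"grip": 1, "slide": [0, 0, 0], "spin": 0}]}}

```text
time: 29.35
tool_pos: [0.5329, 0.1975, 0.0786]
ee_rot: [-3.129, -0.619, 1.995]
wrist_force: [0.6, -1.8, 5.3]
width: 0.0595
finger_force: 30.0
```

```bash
python3 bed.py
```

```text
29.35 grasp s,v,h mm [-8.8  0.8  8.2] F s,v,h [ 1.09 -0.24  5.53] 0.059501492133362116
```

Request:
{"api": "arm_command", "payload": {"plan": [{"grip": 1, "slide": [-0.003, -0.001, -0.0003], "spin": 0}, {"grip": 1, "slide": [-0.003, 0, -0.0003], "spin": 0}, {"grip": 1, "slide": [0, 0, 0], "spin": 0}, {"grip": 1, "slide": [0, 0, 0], "spin": 0}]}}

```text
time: 29.85
tool_pos: [0.5333, 0.1956, 0.0775]
ee_rot: [-3.129, -0.621, 1.996]
wrist_force: [0.2, 0.9, 7.7]
width: 0.0592
finger_force: 30.0
```

```bash
python3 bed.py
```

```text
29.85 grasp s,v,h mm [-10.9   0.3   8.2] F s,v,h [4.47 0.56 6.37] 0.05923861667515431
```

The ledge is reached, with 4.5 N along the slope. Now release, and back out along the tool axis.

Request:
{"api": "arm_command", "payload": {"plan": [{"grip": -1, "slide": [0, 0, 0], "spin": 0}, {"grip": -1, "slide": [0, 0, 0], "spin": 0}, {"grip": -1, "slide": [0, 0, 0], "spin": 0}, {"grip": -1, "slide": [0, 0, 0], "spin": 0}, {"grip": -1, "slide": [0, 0, 0], "spin": 0}, {"grip": -1, "slide": [0, 0, -0.03], "spin": 0}, {"grip": -1, "slide": [0, 0, -0.06], "spin": 0}, {"grip": -1, "slide": [0, 0, -0.1], "spin": 0}, {"grip": -1, "slide": [0, 0, -0.1], "spin": 0}, {"grip": -1, "slide": [0, 0, -0.1], "spin": 0}]}}

```text
time: 31.1
tool_pos: [0.5824, 0.0912, 0.2374]
ee_rot: [-3.127, -0.618, 1.994]
wrist_force: [0.1, 0.2, 0.1]
width: 0.0941
finger_force: 0.0
```

Request:
{"api": "arm_command", "payload": {"plan": [{"grip": -1, "slide": [-0.06, 0, -0.1], "spin": 0}, {"grip": -1, "slide": [-0.06, 0, -0.1], "spin": 0}, {"grip": -1, "slide": [-0.06, 0, -0.1], "spin": 0}, {"grip": -1, "slide": [0, 0, 0], "spin": 0}]}}

```text
time: 31.6
tool_pos: [0.6516, -0.0573, 0.3053]
ee_rot: [-3.128, -0.616, 1.99]
wrist_force: [0.1, 0.4, -0.8]
width: 0.0939
finger_force: 0.0
```

```bash
python3 bed.py; python3 - <<'E'
from h import *
ims=[snapshot("side"),snapshot("top")]; bn=-.5*U+.866*Z; S=.866*U+.5*Z; v=dirz(UP-90); C=SPOT+.0035*bn
box=[C+a*S+b*v for a,b in((-.045,-.03),(.045,-.03),(.045,.03),(-.045,.03))]
a=cv2.resize(ims[1][190:310,140:300,::-1],None,fx=2.4,fy=2.4,interpolation=2); c=cv2.resize(ims[0][130:300,130:270,::-1],None,fx=2.8,fy=2.8,interpolation=2)
for q in proj("top",box): cv2.circle(a,tuple(int(x) for x in (q-[140,190])*2.4),3,(0,0,255),1)
for q in proj("side",box): cv2.circle(c,tuple(int(x) for x in (q-[130,130])*2.8),3,(0,0,255),1)
w=np.zeros((480,800,3),np.uint8); w[:a.shape[0],:a.shape[1]]=a; w[:c.shape[0],400:400+c.shape[1]]=c; cv2.imwrite("pics/final.png",w)
E
```

```text
31.6 grasp s,v,h mm [-138.8    1.6  345. ] F s,v,h [-0.13  0.26 -0.86] 0.09391116479138094
```

View pics/final.png

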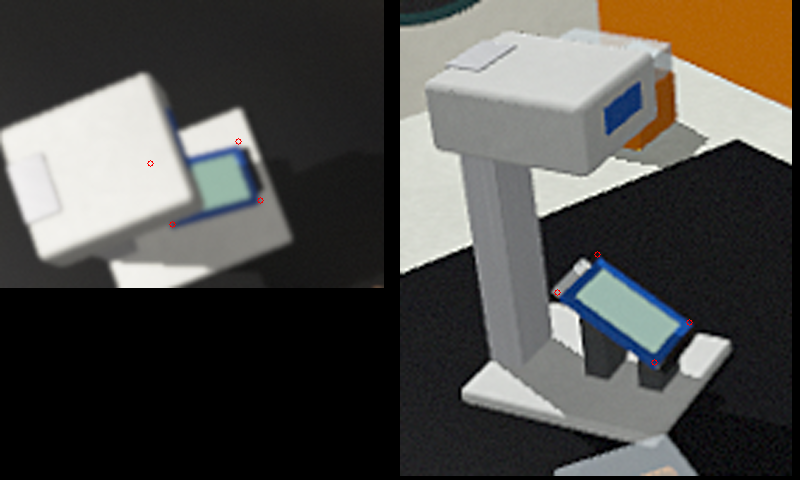

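The plate lies on the bed against the ledge, and in the side panel its corners match the expected ones. I'll check its yaw and centring numerically on the bed plane.

```bash
python3 - <<'E'
from h import *
bn=-.5*U+.866*Z; S=.866*U+.5*Z; v=dirz(UP-90); C=SPOT+.0035*bn
for n,(x0,y0,x1,y1) in(("side",(180,215,245,270)),("top",(205,245,255,290))):
    im=snapshot(n); hsv=cv2.cvtColor(im,cv2.COLOR_RGB2HSV)
    m=cv2.inRange(hsv,(95,120,50),(125,255,255))|cv2.inRange(hsv,(70,25,90),(100,110,255)); k=np.zeros_like(m); k[y0:y1,x0:x1]=m[y0:y1,x0:x1]
    L,lab,st,_=cv2.connectedComponentsWithStats(k); j=1+st[1:,4].argmax(); cs=cv2.findContours((lab==j).astype(np.uint8),0,1)[0][0].reshape(-1,2)
    o,d=ray(n,cs); P=o+d*(((C-o)@bn)/(d@bn))[:,None]-C; q=np.c_[P@S,P@v]*1e3
    r=cv2.minAreaRect(q.astype(np.float32)); print(n,st[j,4],np.round(r[0],1),np.round(r[1],1),round(r[2],1),"min",q.min(0).round(1),"max",q.max(0).round(1))
E
python3 - <<'E'
import sys; sys.path.insert(0,'.')
from h import *
a=cv2.imread('pics/top0.png').astype(int); b=snapshot("top")[...,::-1].astype(int)
for nm,(x0,y0,x1,y1) in dict(jar=(320,188,355,232),rack=(305,140,405,190),box=(280,305,352,366)).items(): print(nm,np.abs(a-b)[y0:y1,x0:x1].mean().round(2))
E
```

```text
side 884 [-1.6 -2.7] [68.6 91.2] 89.7 min [-47.2 -36.8] max [44.2 31.8]
top 525 [-8.1 -1.5] [75.  55.6] 0.5 min [-45.7 -29.2] max [29.7 26.4]
jar 1.75
rack 25.34
box 16.42
```

```bash
python3 -c "
from bench import ticket; print(ticket.close_job())"
```

```text
the job is handed in; nothing more can be done
None
```

The plate lies on the imaging stand's bed, against the ledge, within 0.5° of lengthwise and 1.5–3 mm off centre as measured; the gripper is clear, and I handed the job in at about 32 s. I never moved the arm to the jar, tip box or tube rack. My last picture comparison confirmed only the jar unmoved; the rack and box areas differed, I think from the arm and its shadow, but I did not check further.

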